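Flip up the cover and unscrew the filler cap of an oil reservoir

ROBOT

A 7-joint arm with a two-finger parallel gripper is mounted at the origin on a cart in front of the work surface, level with it; the furniture and walls round the work are solid. World frame = base frame: x ahead of the robot, y to its left, z up, the work surface at z = 0. Lengths are in m, angles in rad, forces in N, time in s.
With the tool pointing down it reaches from about 0.4 to 0.85 m from the base axis. Payload 4.5 kg.
Tool frame: the origin (TCP) lies at the centre of the arm's flange, where the gripper is bolted on; the fingertips stand nose_length ahead of it and the grasp point (between the pads) lies 147 mm ahead of it (nose_length is the distance from the TCP to the fingertips, in m); z points along the fingers, y is the line along which they close (so a half turn about z gives the same grasp; the last joint's range is limited). The gripper opens to 88 mm and grips with 3 to 60 N. Pads are 18 mm wide; open, the fingers measure 123 mm over their backs; the gripper's body (75 mm by 187 mm) begins 45 mm behind the grasp point.
Start: joints at [1.349, 0.689, -0.195, 1.565, 0.157, 0.902, -0.215], TCP at [0.158, -0.605, 0.405] pointing down, gripper open.
Joint ranges: [-3.01, 3.01], [-0.46, 2.08], [-1.47, 1.51], [0.13, 2.56], [-1, 4.14], [0.04, 2.09], [-2.66, 2.66]. Speed limits (rad/s): [2.57, 2.57, 3.14, 3.14, 3.14, 3.14, 3.14].

INTERFACE

Orientations are given as a unit quaternion [x, y, z, w].
In Python, from plant import * gives the robot as it stands.
- The arm moves only by the tool play_rows, never from a script. Its argument "rows" is a list that holds one entry, the list of rows, each a list of 6 numbers: the shift along the tool's x, y, z normalised to -1 to 1, where 1 is 0.5 m, then the turn, a rotation vector about the tool's x, y, z normalised to -1 to 1, where 1 is 0.5 rad. A call has 1 to 20 rows; each row is the pose to reach, as a shift and turn from the pose commanded when the call began, along the tool's axes at that moment; what a row does not reach only later rows make up. A row lasts 1/12 s, in which the tool goes at most 41.7 mm and 7.16 degrees, less where a joint would pass 70% of its speed; a pose out of reach is approached as far as the arm can. A call with a number of a shift or a turn outside -1 to 1 is refused whole. A call with a gripper value outside its range is refused whole. "claw" is the closure, from 0 (fully open) to 1 (shut), set as the call begins (left out, the last holds). The fingers move at their own pace and stop on an object; "squeeze" is the grip in N (left out, the last holds). Time passes only in rows, so rows that repeat a pose let the fingers close. It gives the time, the measured TCP pose, the force, the opening and the grip force at its end, in the units of the state.
- get_state(): the state, without advancing time (a new reading comes with each control period).
- snapshot(name): name is "scene" or "top" or "wrist"; returns a dict with "pixels" (480x640x3 uint8, blue, green, red), "camera_matrix" (3x3 intrinsics, pixels), "dist_coeffs" ([k1, k2, p1, p2, k3] as OpenCV has them; the pictures are not rectified), "world_to_cam" (4x4, takes a point from world to camera coordinates); the wrist camera has in their place "mount" (4x4, takes a point from camera to tool coordinates, whose origin is the TCP and whose axes are the flange's). Camera axes: x right, y down, z forward; pixel columns grow to the right and rows downward; lengths in m; the calibration is good to about 2 mm. A picture is of the moment at which its call begins: read the wrist's pose just before it. There is no depth.
- finish_job(): hands the job in; it is judged then, once.
The state is a dict: "clock": time; "q": joint angles; "qd": joint speeds; "joint_torque": joint torques, N m; "tool_pos": TCP position; "eef_rot": TCP orientation; "contact_force": force on the tool from outside, world axes, zero at the start; "moment": the same for the moment, N m; "opening": opening from 0.0 (shut) to 1.0 (fully open); "finger_force": force on a finger pad.
Only numpy, scipy, OpenCV 4.12 (cv2) and the standard library are available. Lean on these libraries where they do the work, as an engineer would, in place of code of your own. Each camera call takes 0.05 s, during which the arm holds its last target. There are 200 camera calls.

TASK

The oil reservoir on the bench is to be topped up. Flip the hinged metal cover over its filler cap right up and over so that it stays back by itself, then unscrew the cap beneath it anticlockwise as far as it goes. Leave the cover open and do not turn the uncovered breather cap beside it.

Things in the scene. Friction and masses are not known exactly. Their poses are not given: they have to be found in the camera images.
- tank: Oil reservoir: grey steel tank 160 x 230 mm (x, y), flat top 80 mm high, fixed to the bench. Origin at the centre of its underside, z up. On its top stand the covered filler and the uncovered breather cap, side by side along y. A cable drum about 0.37 m tall stands between it and the robot's left side (x under 0.41, y over 0.15 m): pass over or round it.
- tab (a point): Centre of the thumb tab of the flip-up steel cover; moves with the cover, 97 mm from the hinge line. The cover's round disc (56 mm across, 5 mm thick) hides the filler cap; the tab, 20 mm wide (along the hinge line) and 6 mm thick, sticks out 28 mm beyond it on the robot's side. Closed, it lies level 57 mm above the reservoir's top with free space beneath and on both sides.
- hinge (a point): Centre of the cover's hinge pin, fixed behind the filler cap (farther from the robot), 57 mm above the reservoir's top, 137 mm above the bench. y is the hinge line, -x points level from the hinge over the cap to the closed tab, z is up. It does not turn with the cover.
- cap_mid (a point): Centre of the filler cap, on its vertical axis, half-way up; 55 mm from the hinge along -x, axes as there. A round ribbed black plastic cap, 45 mm across, 22 mm high, its underside 28 mm above the reservoir's top on a thinner neck (32 mm). It only turns; it does not rise or come off. The breather cap is identical but uncovered, 120 mm to one side (y; either side).
- flap (a joint): Angle of the cover about its hinge, rad: 0 = closed flat over the cap, 1.57 = upright, 2.7 = tipped right over backwards at its stop. It moves freely: short of upright it falls shut, past upright it falls back to the stop (about 0.03 N m from its weight).
- filler_cap (a joint): Angle of the covered filler cap, rad: 0 = tight, grows anticlockwise seen from above, 1.2 = stop, fully unscrewed. It starts between 0 and 0.15. Turns with about 0.06 N m and stays where it is left.
- plain_cap (a joint): Angle of the uncovered breather cap, rad, same sense; 0 = tight, and it is to stay so.

How it is judged:
By the outcome, as a careful person would: the job done as asked, in the order asked, and still so for the second after the job is handed in, with the robot touching nothing.
It also fails if it takes over 54 s, if anything falls off the work surface, if the arm or the gripper's body presses on something with over 40 N, if the wrist force passes 120 N, or if a joint passes its speed limit or range.

## Working session

There is one attempt and no reset: what is moved stays moved. The work goes in short steps, Python scripts to look and compute and a tool call to move; the robot and the scene stay as the last step left them, time stands still between calls to the robot, and variables do not carry over. Pictures are saved under pics/ and viewed, at most 10 in all, crops included, and the job is handed in when it is done.

Besides the shell and the picture viewer there is one more tool, called after "Emit:" as name(argument=value, ...) on one line, values as JSON. play_rows: Moves the arm, as the interface text tells. Its arguments: {"type":"object","properties":{"rows":{"type":"array"},"claw":{"type":"number"},"squeeze":{"type":"number"}},"required":["rows"]}

```bash
ls; mkdir -p pics; python3 - <<'E'
from plant import *
import cv2,numpy as np
s=get_state();print({k:np.round(v,3).tolist() for k,v in s.items()})
try: print(nose_length)
except Exception as e: print(e)
for n in ("scene","top"):
    d=snapshot(n);cv2.imwrite(f"pics/{n}0.png",d["pixels"]);np.savez(f"{n}0.npz",**d)
    print(n,d["camera_matrix"].tolist(),d["dist_coeffs"],np.round(d["world_to_cam"],3).tolist())
E
```

```text
pics
{'clock': 0.0, 'q': [1.349, 0.69, -0.194, 1.566, 0.157, 0.902, -0.215], 'qd': [0.0, -0.001, -0.0, 0.002, 0.0, 0.001, 0.0], 'joint_torque': [0.0, -52.756, -1.267, -15.343, -0.053, 0.007, 0.0], 'tool_pos': [0.158, -0.604, 0.404], 'eef_rot': [0.992, 0.128, -0.0, -0.001], 'contact_force': [-0.005, -0.369, -0.279], 'moment': [-0.057, 0.01, 0.018], 'finger_force': 0.0, 'opening': 0.995}
0.166
scene [[451.3832087431501, 0.0, 319.7355829932212], [0.0, 451.3832087431501, 242.01951046573083], [0.0, 0.0, 1.0]] [-0.05793537  0.          0.          0.          0.        ] [[0.693, -0.721, -0.001, -0.277], [-0.482, -0.461, -0.745, 0.432], [0.537, 0.517, -0.667, 0.552], [0.0, 0.0, 0.0, 1.0]]
top [[457.0606031893214, 0.0, 319.6772651308037], [0.0, 457.0606031893214, 237.68115783587837], [0.0, 0.0, 1.0]] [-0.10059672  0.          0.          0.          0.        ] [[0.003, -1.0, 0.001, 0.157], [-0.996, -0.003, -0.094, 0.552], [0.094, -0.0, -0.996, 0.922], [0.0, 0.0, 0.0, 1.0]]
```

View pics/scene0.png

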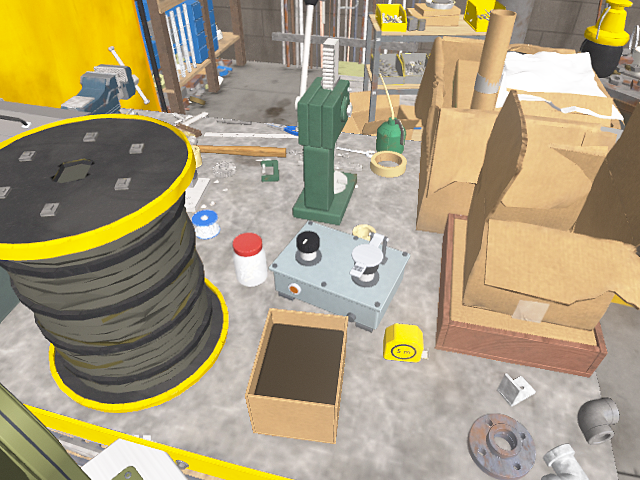

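View pics/top0.png

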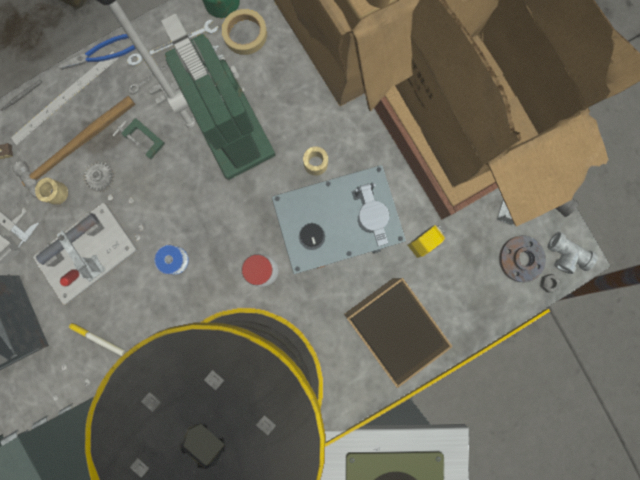

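The scene view shows the tank with the covered filler at about (367,258) and the breather at (308,242). In the top view the disc is at (374,216), the tab at (380,240), the hinge at (365,190) and the breather at (312,236), so the tank is yawed about +0.3 rad. I'll zoom in on both.

```bash
python3 - <<'E'
import cv2,numpy as np
a=cv2.imread("pics/top0.png")[160:285,260:420];b=cv2.imread("pics/scene0.png")[215:340,260:420]
cv2.imwrite("pics/zoom.png",np.hstack([cv2.resize(x,None,fx=2.5*2/2,fy=2.5,interpolation=2) if 0 else cv2.resize(x,(400*1,312),interpolation=cv2.INTER_CUBIC) for x in(a,b)]))
E
cat > h.py <<'E'
import cv2,numpy as np
from scipy.spatial.transform import Rotation as R
def ray(d,uv):
    n=cv2.undistortPoints(np.array([[uv]],float),d["camera_matrix"],d["dist_coeffs"])[0,0]
    T=np.linalg.inv(d["world_to_cam"]);return T[:3,3],T[:3,:3]@np.array([n[0],n[1],1])
def onz(d,uv,z):
    o,v=ray(d,uv);return o+v*(z-o[2])/v[2]
def two(d1,u1,d2,u2):
    o,v=ray(d1,u1);p,w=ray(d2,u2)
    s=np.linalg.lstsq(np.c_[v,-w],p-o,rcond=None)[0]
    a=o+s[0]*v;b=p+s[1]*w;return (a+b)/2,np.linalg.norm(a-b)
E
python3 - <<'E'
from h import *
d=dict(np.load("top0.npz"));im=d["pixels"]
hsv=cv2.cvtColor(im,cv2.COLOR_BGR2HSV);print("tank hsv",hsv[240,290],hsv[225,345],"bench",hsv[290,330],"disc",hsv[216,374])
m=((abs(hsv[...,0].astype(int)-hsv[225,345,0])<12)&(hsv[...,1]>20)).astype(np.uint8)*255
m[:150]=0;m[290:]=0;m[:,:255]=0;m[:,425:]=0
m=cv2.morphologyEx(m,cv2.MORPH_OPEN,np.ones((3,3)))
c=max(cv2.findContours(m,0,2)[0],key=cv2.contourArea);r=cv2.minAreaRect(c);bx=cv2.boxPoints(r);print(r)
P=[onz(d,p,.08) for p in bx];print(np.round(P,3));print([np.linalg.norm(P[i]-P[i-1]).round(3) for i in range(4)])
for n,uv,z in(("disc",(374,216),.14),("tab",(380,241),.137),("hinge",(366,192),.137),("breather",(312,236),.13)):print(n,onz(d,uv,z).round(3))
E
```

```text
tank hsv [ 92  23 154] [ 90  21 156] bench [ 30  13 140] disc [102  17 192]
((338.36090087890625, 218.8560791015625), (79.52482604980469, 115.08458709716797), 74.26799011230469)
[[ 0.628  0.253  0.08 ]
 [ 0.692  0.034  0.08 ]
 [ 0.539 -0.007  0.08 ]
 [ 0.477  0.21   0.08 ]]
[np.float64(0.157), np.float64(0.229), np.float64(0.158), np.float64(0.225)]
disc [0.581 0.06  0.14 ]
tab [0.535 0.049 0.137]
hinge [0.626 0.074 0.137]
breather [0.544 0.174 0.13 ]
```

View pics/zoom.png

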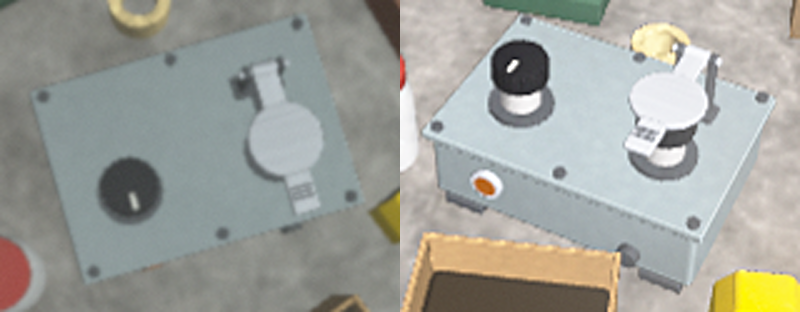

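```bash
cat >> h.py <<'E'
YAW=.282
def down(yaw,pitch=0): # tool x at yaw, z down; pitch>0: fingers lean toward +X of tank
    return R.from_euler('z',yaw)*R.from_euler('y',-pitch)*R.from_euler('x',np.pi)
def row(s,p,rot):
    r=R.from_quat(s["eef_rot"]);t=r.inv().apply(np.array(p)-s["tool_pos"])/.5
    w=(r.inv()*rot).as_rotvec()/.5;return np.r_[t,w].round(3).tolist()
E
python3 - <<'E'
from h import *
from plant import *
d=dict(np.load("top0.npz"));e=dict(np.load("scene0.npz"))
z=lambda a,b:(260+a/2.5,160+b/2.5)
y=lambda a,b:(260+(a-400)/2.5,215+b/2.5)
for n,a,b in(("disc",(285,139),(669,102)),("breather",(130,189),(521,60)),("tabend",(304,196),(644,137))):
    p,g=two(d,z(*a),e,y(*b));print(n,p.round(3),g.round(4))
s=get_state();print(row(s,(.33,-.285,.404),down(.27)))
E
```

```text
disc [0.583 0.058 0.133] 0.002
breather [0.547 0.173 0.127] 0.0035
tabend [0.54  0.045 0.138] 0.0017
[0.494, -0.531, 0.001, -0.003, 0.0, -0.028]
```

Emit:
play_rows(rows=[[[0.49,-0.53,0,0,0,0],[0.49,-0.53,0,0,0,0],[0.49,-0.53,0,0,0,0],[0.49,-0.53,0,0,0,0],[0.49,-0.53,0,0,0,0],[0.49,-0.53,0,0,0,0],[0.49,-0.53,0,0,0,0],[0.49,-0.53,0,0,0,0],[0.49,-0.53,0,0,0,0],[0.49,-0.53,0,0,0,0]]], claw=0)

```text
clock: 0.93
tool_pos: [0.331, -0.2809, 0.4048]
eef_rot: [0.991, 0.133, 0.001, -0.001]
contact_force: [0.5, 0.5, -0.3]
opening: 0.995
finger_force: 0.0
```

Emit:
play_rows(rows=[[[0.49,-0.52,0,0,0,-0.03],[0.49,-0.52,0,0,0,-0.03],[0.49,-0.52,0,0,0,-0.03],[0.49,-0.52,0,0,0,-0.03],[0.49,-0.52,0,0,0,-0.03],[0.49,-0.52,0,0,0,-0.03],[0.49,-0.52,0,0,0,-0.03],[0.49,-0.52,0,0,0,-0.03],[0.49,-0.52,0,0,0,-0.03],[0.49,-0.52,0,0,0,-0.03],[0.49,-0.52,0,0,0,-0.03],[0.49,-0.52,0,0,0,-0.03]]])

```text
clock: 1.93
tool_pos: [0.4989, 0.0257, 0.4043]
eef_rot: [0.991, 0.134, -0.001, 0.001]
contact_force: [-0.2, -0.2, 0.7]
opening: 0.999
finger_force: 0.0
```

```bash
python3 - <<'E'
from h import *
from plant import *
s=get_state();w=snapshot("wrist");cv2.imwrite("pics/wrist1.png",w["pixels"])
np.savez("w1.npz",pos=s["tool_pos"],rot=s["eef_rot"],**w);print(s["q"],s["tool_pos"],s["eef_rot"],np.round(w["mount"],3))
E
```

```text
[-0.06637666  0.52687684 -0.12042473  1.93908654  0.09781346  0.68289698
 -1.54836577] [0.49890961 0.02571939 0.40433081] [ 9.90960537e-01  1.34149396e-01 -8.60623763e-04  6.41844477e-04] [[ 0.001 -0.96  -0.28   0.071]
 [ 1.     0.001  0.001  0.001]
 [-0.001 -0.28   0.96   0.02 ]
 [ 0.     0.     0.     1.   ]]
```

View pics/wrist1.png

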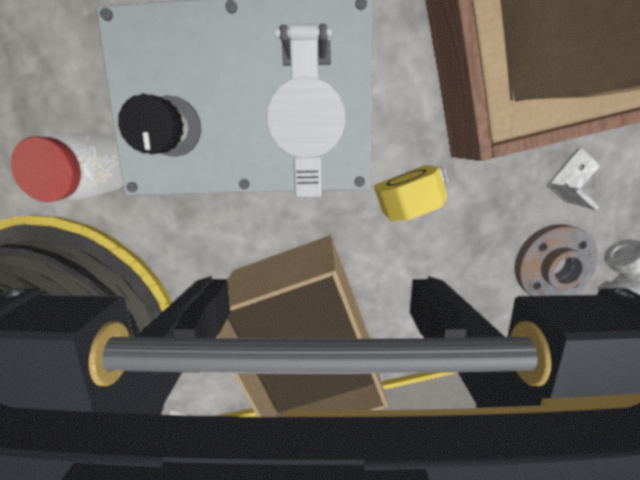

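The wrist view shows the disc at (306,118), tab at (308,177), hinge pin (304,33) and breather top at (150,124), with the cover closed.

```bash
python3 - <<'E'
from h import *
from plant import *
w=dict(np.load("w1.npz"));T=np.eye(4);T[:3,:3]=R.from_quat(w["rot"]).as_matrix();T[:3,3]=w["pos"]
w["world_to_cam"]=np.linalg.inv(T@w["mount"])
P={}
for n,uv,z in(("disc",(306,118),.139),("tab",(308,177),.14),("pin",(304,33),.14),("breather",(150,124),.13)):
    P[n]=onz(w,uv,z);print(n,P[n].round(4))
v=P["pin"]-P["tab"];print(np.linalg.norm(v),np.arctan2(v[1],v[0]))
s=get_state();print(s["tool_pos"])
t=np.array([.5405,.048]);print(row(s,[*t,.35],down(YAW)),row(s,[*t,.292],down(YAW)))
E
```

```text
disc [0.58   0.0567 0.139 ]
tab [0.5408 0.0447 0.14  ]
pin [0.6318 0.0718 0.14  ]
breather [0.5468 0.1675 0.13  ]
0.09492065530955372 0.2898676769233399
[0.49877793 0.02529279 0.40444532]
[0.093, -0.022, 0.109, 0.002, 0.004, -0.028] [0.093, -0.022, 0.225, 0.002, 0.004, -0.028]
```

Emit:
play_rows(rows=[[[0.092,-0.019,0.11,0,0.004,-0.028],[0.092,-0.019,0.11,0,0.004,-0.028],[0.092,-0.019,0.11,0,0.004,-0.028],[0.092,-0.019,0.17,0,0.004,-0.028],[0.092,-0.019,0.2,0,0.004,-0.028],[0.092,-0.019,0.225,0,0.004,-0.028],[0.092,-0.019,0.225,0,0.004,-0.028],[0.092,-0.019,0.225,0,0.004,-0.028],[0.092,-0.019,0.225,0,0.004,-0.028]]])

```text
clock: 2.73
tool_pos: [0.5412, 0.0477, 0.2934]
eef_rot: [0.99, 0.141, 0.002, 0.0]
contact_force: [1.4, -0.3, 1.0]
opening: 0.999
finger_force: 0.0
```

Emit:
play_rows(rows=[[[0,0,0,0,0,0],[0,0,0,0,0,0],[0,0,0,0,0,0],[0,0,0,0,0,0],[0,0,0,0,0,0],[0,0,0,0,0,0],[0,0,0,0,0,0],[0,0,0,0,0,0],[0,0,0,0,0,0],[0,0,0,0,0,0],[0,0,0,0,0,0],[0,0,0,0,0,0]]], claw=1, squeeze=8)

```text
clock: 3.73
tool_pos: [0.5415, 0.0472, 0.2922]
eef_rot: [0.99, 0.141, 0.001, 0.001]
contact_force: [2.1, -4.2, -0.4]
opening: 0.228
finger_force: 8.0
```

```bash
python3 - <<'E'
from h import *
from plant import *
s=get_state();print(s["tool_pos"],s["contact_force"],s["opening"],s["finger_force"])
w=snapshot("wrist");cv2.imwrite("pics/wrist2.png",w["pixels"])
# arc rows
X=np.array([np.cos(YAW),np.sin(YAW),0]);h=np.array([.634,.0735,.137]);
g=s["tool_pos"]
for th in np.arange(.15,2.0,.15):
    off=.097*(X*(1-np.cos(th))+np.array([0,0,1])*np.sin(th))
    print(round(th,2),row(s,g+off,R.from_quat(s["eef_rot"])))
E
```

```text
[0.54153792 0.0471672  0.29224067] [ 2.06158395 -4.20593873 -0.41725755] 0.22832140936093057 8.005237877368927
0.15 [0.002, 0.0, -0.029, 0.0, 0.0, 0.0]
0.3 [0.009, 0.0, -0.057, 0.0, 0.0, 0.0]
0.45 [0.019, 0.0, -0.084, 0.0, 0.0, 0.0]
0.6 [0.034, 0.0, -0.109, 0.0, 0.0, 0.0]
0.75 [0.052, 0.0, -0.132, 0.0, 0.0, 0.0]
0.9 [0.074, 0.0, -0.152, 0.0, 0.0, 0.0]
1.05 [0.098, 0.001, -0.168, 0.0, 0.0, 0.0]
1.2 [0.124, 0.001, -0.181, 0.0, 0.0, 0.0]
1.35 [0.152, 0.001, -0.189, 0.0, 0.0, 0.0]
1.5 [0.181, 0.001, -0.193, 0.0, 0.0, 0.0]
1.65 [0.21, 0.001, -0.193, 0.0, 0.0, 0.0]
1.8 [0.238, 0.001, -0.188, 0.0, 0.0, 0.0]
1.95 [0.266, 0.001, -0.18, 0.0, 0.0, 0.0]
```

View pics/wrist2.png

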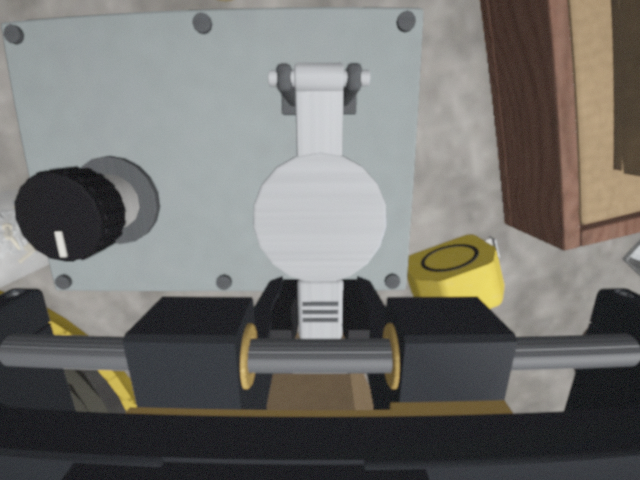

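The tab at about (320,310) sits between the fingers and the opening is 20 mm, so the grip is right. I'll lift along the arc.

Emit:
play_rows(rows=[[[0.002,0,-0.029,0,0,0],[0.009,0,-0.057,0,0,0],[0.019,0,-0.084,0,0,0],[0.034,0,-0.109,0,0,0],[0.052,0,-0.132,0,0,0],[0.052,0,-0.132,0,0,0]]])

```text
clock: 4.28
tool_pos: [0.5674, 0.0549, 0.3604]
eef_rot: [0.99, 0.141, 0.003, 0.001]
contact_force: [-0.1, -5.5, 1.6]
opening: 0.226
finger_force: 8.0
```

Emit:
play_rows(rows=[[[0.022,0,-0.02,0,0,0],[0.046,0,-0.036,0,0,0],[0.072,0,-0.049,0,0,0],[0.1,0,-0.057,0,0,0],[0.129,0,-0.061,0,0,0],[0.158,0,-0.061,0,0,0],[0.186,0,-0.056,0,0,0],[0.214,0,-0.048,0,0,0],[0.214,0,-0.048,0,0,0],[0.214,0,-0.048,0,0,0]]])

```text
clock: 5.12
tool_pos: [0.6694, 0.0851, 0.3821]
eef_rot: [0.99, 0.142, 0.001, 0.001]
contact_force: [1.9, -4.1, 0.5]
opening: 0.226
finger_force: 8.0
```

```bash
python3 - <<'E'
from h import *
from plant import *
w=snapshot("wrist")["pixels"];t=snapshot("scene")["pixels"]
cv2.imwrite("pics/c3.png",np.hstack([cv2.resize(w,(400,300)),cv2.resize(t[150:330,240:480],(400,300))]))
E
```

```text
(no output)
```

View pics/c3.png

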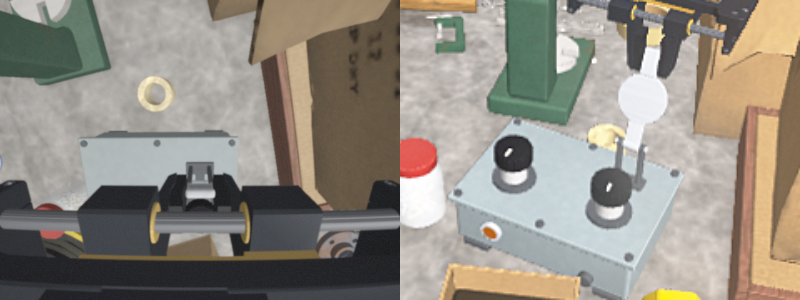

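The cover is held past upright (about 1.95 rad), with the filler cap visible below it. I'll release it and back off.

Emit:
play_rows(rows=[[[0,0,0,0,0,0],[0,0,0,0,0,0],[0,0,0,0,0,0],[0,0,0,0,0,0],[0,0,0,0,0,0],[0,0,0,0,0,0],[0,0,-0.05,0,0,0],[0,0,-0.1,0,0,0],[-0.1,0,-0.1,0,0,0],[-0.25,0,-0.1,0,0,0],[-0.3,0,-0.1,0,0,0],[-0.3,0,-0.1,0,0,0],[-0.3,0,-0.1,0,0,0],[-0.3,0,-0.1,0,0,0]]], claw=0)

```text
clock: 6.38
tool_pos: [0.5238, 0.0435, 0.4328]
eef_rot: [0.99, 0.142, 0.001, -0.0]
contact_force: [1.0, 0.5, -0.7]
opening: 1.004
finger_force: 0.0
```

```bash
python3 - <<'E'
from h import *
from plant import *
s=get_state();w=snapshot("wrist");t=snapshot("scene")["pixels"]
np.savez("w2.npz",pos=s["tool_pos"],rot=s["eef_rot"],**w)
cv2.imwrite("pics/c4.png",np.hstack([cv2.resize(w["pixels"][:300],(480,225)),cv2.resize(t[150:330,240:480],(300,225))]))
print(s["q"].round(2) if hasattr(s["q"],'round') else s["q"])
for yaw in(YAW-.6,YAW-.1,YAW+.45,YAW+.7):print(yaw,row(s,(.581,.058,.32),down(yaw)))
E
```

```text
[-0.09  0.52 -0.13  1.83  0.09  0.79 -1.55]
-0.318 [0.117, 0.004, 0.226, -0.001, -0.005, 1.205]
0.18199999999999997 [0.117, 0.004, 0.226, 0.0, -0.005, 0.205]
0.732 [0.117, 0.004, 0.226, 0.002, -0.005, -0.895]
0.982 [0.117, 0.004, 0.226, 0.002, -0.005, -1.395]
```

View pics/c4.png

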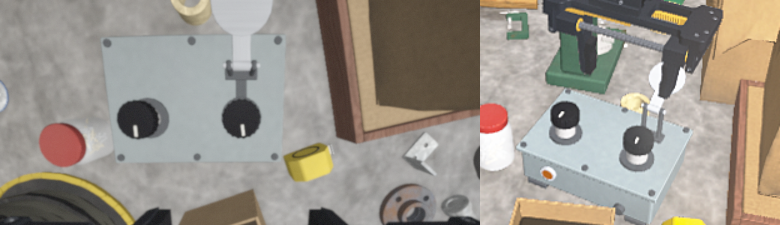

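The cover lies back at its stop and the filler cap is exposed, at wrist pixel (321,159); the breather's mark is unturned. I'll measure the cap closer.

```bash
python3 - <<'E'
from h import *
from plant import *
w=dict(np.load("w2.npz"));T=np.eye(4);T[:3,:3]=R.from_quat(w["rot"]).as_matrix();T[:3,3]=w["pos"]
w["world_to_cam"]=np.linalg.inv(T@w["mount"])
for n,uv,z in(("cap",(321,158.5),.13),("breather",(182.5,159),.13)):print(n,onz(w,uv,z).round(4))
g=w["pixels"].max(2)
for n,(a,b) in(("cap",(321,158)),("br",(182,159))):
    m=(g[b-45:b+45,a-45:a+45]<75).astype(np.uint8);c=max(cv2.findContours(m,0,2)[0],key=cv2.contourArea);print(n,cv2.minEnclosingCircle(c),a-45,b-45)
s=get_state()
print(s["tool_pos"],row(s,(.581,.058,.35),down(YAW-.5)))
E
```

```text
cap [0.5801 0.0576 0.13  ]
breather [0.5475 0.1693 0.13  ]
cap ((45.74468231201172, 44.37234115600586), 25.726804733276367) 276 113
br ((46.86585235595703, 45.182926177978516), 27.809606552124023) 137 114
[0.52565671 0.04435627 0.43256797] [0.113, 0.005, 0.166, -0.002, -0.008, 1.006]
```

Emit:
play_rows(rows=[[[0.113,0.005,0.05,0,-0.008,0.25],[0.113,0.005,0.1,0,-0.008,0.5],[0.113,0.005,0.166,0,-0.008,0.7],[0.113,0.005,0.166,0,-0.008,0.9],[0.113,0.005,0.166,0,-0.008,1],[0.113,0.005,0.166,0,-0.008,1],[0.113,0.005,0.166,0,-0.008,1],[0.113,0.005,0.166,0,-0.008,1]]])

```text
clock: 7.15
tool_pos: [0.5804, 0.0577, 0.3494]
eef_rot: [0.994, -0.106, -0.0, -0.0]
contact_force: [-0.3, -0.8, -0.1]
opening: 1.001
finger_force: 0.0
```

```bash
python3 - <<'E'
from h import *
from plant import *
s=get_state();print(s["tool_pos"],s["q"]);print(row(s,(.5805,.058,.274),down(YAW-.6)))
E
```

```text
[0.58038861 0.05771451 0.34939967] [-0.19192486  0.70291225  0.02402851  1.7571578  -0.02588858  0.68249279
 -1.93761798]
[0.0, -0.001, 0.151, -0.001, 0.002, 0.209]
```

Emit:
play_rows(rows=[[[0,0,0.05,0,0,0.21],[0,0,0.1,0,0,0.21],[0,0,0.14,0,0,0.21],[0,0,0.154,0,0,0.21],[0,0,0.154,0,0,0.21],[0,0,0.154,0,0,0.21]]])

```text
clock: 7.65
tool_pos: [0.58, 0.0574, 0.2729]
eef_rot: [0.987, -0.159, -0.001, -0.0]
contact_force: [0.6, -1.2, 0.7]
opening: 1.002
finger_force: 0.0
```

Emit:
play_rows(rows=[[[0,0,0,0,0,0],[0,0,0,0,0,0],[0,0,0,0,0,0],[0,0,0,0,0,0],[0,0,0,0,0,0],[0,0,0,0,0,0],[0,0,0,0,0,0],[0,0,0,0,0,0],[0,0,0,0,0,0]]], claw=1, squeeze=18)

```text
clock: 8.4
tool_pos: [0.5798, 0.0583, 0.2724]
eef_rot: [0.987, -0.159, -0.001, -0.001]
contact_force: [0.8, 2.7, -0.7]
opening: 0.481
finger_force: 18.0
```

Emit:
play_rows(rows=[[[0,0,0,0,0,-0.2],[0,0,0,0,0,-0.4],[0,0,0,0,0,-0.6],[0,0,0,0,0,-0.8],[0,0,0,0,0,-1],[0,0,0,0,0,-1]]])

```text
clock: 8.9
tool_pos: [0.5797, 0.0577, 0.2724]
eef_rot: [0.996, 0.091, -0.0, -0.001]
contact_force: [1.0, 2.0, 1.2]
opening: 0.481
finger_force: 18.0
```

Emit:
play_rows(rows=[[[0,0,0,0,0,-0.2],[0,0,0,0,0,-0.4],[0,0,0,0,0,-0.4],[0,0,0,0,0,-0.4]]])

```text
clock: 9.23
tool_pos: [0.5798, 0.0576, 0.2724]
eef_rot: [0.982, 0.187, -0.0, -0.001]
contact_force: [0.6, 2.5, 1.1]
opening: 0.483
finger_force: 18.0
```

```bash
python3 - <<'E'
from plant import *
s=get_state();print(s["moment"],s["contact_force"],s["q"],2*__import__("numpy").arctan(s["eef_rot"][1]/s["eef_rot"][0]))
E
```

```text
[ 0.44448496 -0.29206035  0.02345118] [0.63158793 2.53912263 1.11255051] [-0.09767184  0.81791307 -0.13869364  1.80396343  0.19704433  0.53385684
 -1.55812294] 0.37577494814587387
```

Emit:
play_rows(rows=[[[0,0,0,0,0,0],[0,0,0,0,0,0],[0,0,0,0,0,0],[0,0,0,0,0,0],[0,0,0,0,0,0],[0,0,0,0,0,0.2],[0,0,0,0,0,0.4],[0,0,0,0,0,0.6],[0,0,0,0,0,0.8],[0,0,0,0,0,1],[0,0,0,0,0,1]]], claw=0)

```text
clock: 10.15
tool_pos: [0.5794, 0.0575, 0.2722]
eef_rot: [0.998, -0.061, -0.001, 0.0]
contact_force: [0.2, 0.3, -0.1]
opening: 0.997
finger_force: 0.0
```

```bash
python3 - <<'E'
from h import *
from plant import *
w=snapshot("wrist");cv2.imwrite("pics/w5.png",w["pixels"][:,:])
E
```

```text
(no output)
```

View pics/w5.png

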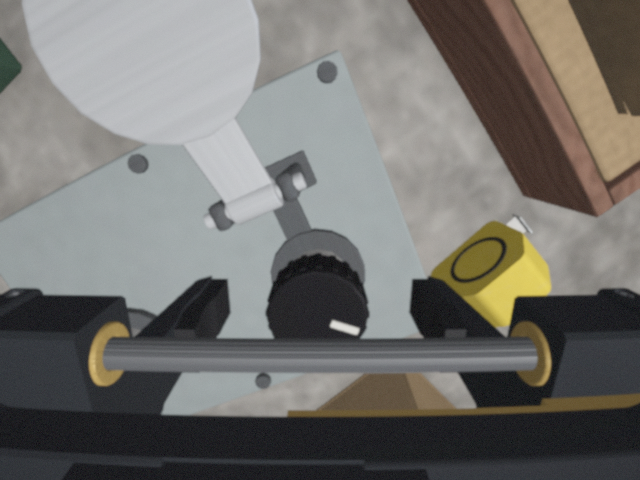

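The filler cap's white mark at (345,327) has turned about 0.75 rad anticlockwise, and the cover stays back. Second stroke next.

Emit:
play_rows(rows=[[[0,0,0,0,0,0.2],[0,0,0,0,0,0.4],[0,0,0,0,0,0.4],[0,0,0,0,0,0.4]]])

```text
clock: 10.53
tool_pos: [0.5794, 0.0574, 0.2723]
eef_rot: [0.988, -0.157, -0.001, 0.0]
contact_force: [-0.0, -0.1, -0.5]
opening: 1.006
finger_force: 0.0
```

Emit:
play_rows(rows=[[[0,0,0,0,0,0],[0,0,0,0,0,0],[0,0,0,0,0,0],[0,0,0,0,0,0],[0,0,0,0,0,0],[0,0,0,0,0,0],[0,0,0,0,0,0],[0,0,0,0,0,0],[0,0,0,0,0,0]]], claw=1, squeeze=18)

```text
clock: 11.28
tool_pos: [0.5798, 0.0583, 0.2723]
eef_rot: [0.987, -0.159, -0.001, -0.001]
contact_force: [0.6, 1.8, -0.6]
opening: 0.485
finger_force: 18.0
```

Emit:
play_rows(rows=[[[0,0,0,0,0,-0.2],[0,0,0,0,0,-0.4],[0,0,0,0,0,-0.6],[0,0,0,0,0,-0.7],[0,0,0,0,0,-0.8],[0,0,0,0,0,-0.8]]])

```text
clock: 11.78
tool_pos: [0.5798, 0.0578, 0.2723]
eef_rot: [0.999, 0.04, -0.001, -0.001]
contact_force: [1.0, 3.7, -1.4]
opening: 0.479
finger_force: 18.0
```

```bash
python3 - <<'E'
from plant import *
s=get_state();print(s["moment"],s["contact_force"],2*__import__("numpy").arctan(s["eef_rot"][1]/s["eef_rot"][0]))
E
```

```text
[ 0.54721397 -0.19613727 -0.32570372] [ 1.02611339  3.73955109 -1.39593715] 0.08011141564961786
```

The moment rises to 0.33 N m, against 0.06 N m of friction, which suggests the stop. I'll press a bit further to be sure.

Emit:
play_rows(rows=[[[0,0,0,0,0,-0.1],[0,0,0,0,0,-0.2],[0,0,0,0,0,-0.2]]])

```text
clock: 12.03
tool_pos: [0.5799, 0.0578, 0.2723]
eef_rot: [0.996, 0.089, -0.0, -0.001]
contact_force: [2.3, 3.1, -1.8]
opening: 0.484
finger_force: 18.0
```

```bash
python3 - <<'E'
from plant import *
s=get_state();print(s["moment"],s["contact_force"],2*__import__("numpy").arctan(s["eef_rot"][1]/s["eef_rot"][0]))
E
```

```text
[ 0.63658826 -0.32278913 -0.40873107] [ 2.32891463  3.13908994 -1.82372773] 0.17888716427391285
```

Emit:
play_rows(rows=[[[0,0,0,0,0,0],[0,0,0,0,0,0],[0,0,0,0,0,0],[0,0,0,0,0,0],[0,0,0,0,0,0],[0,0,0,0,0,0],[0,0,-0.08,0,0,0],[0,0,-0.16,0,0,0],[0,0,-0.24,0,0,0],[-0.1,0,-0.3,0,0,0],[-0.16,0,-0.3,0,0,0],[-0.16,0,-0.3,0,0,0],[-0.16,0,-0.3,0,0,0]]], claw=0)

```text
clock: 13.12
tool_pos: [0.4986, 0.0423, 0.4232]
eef_rot: [0.996, 0.09, -0.002, 0.0]
contact_force: [0.8, 0.3, 0.6]
opening: 0.999
finger_force: 0.0
```

```bash
python3 - <<'E'
from h import *
from plant import *
w=snapshot("wrist");cv2.imwrite("pics/w6.png",w["pixels"])
E
```

```text
(no output)
```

View pics/w6.png

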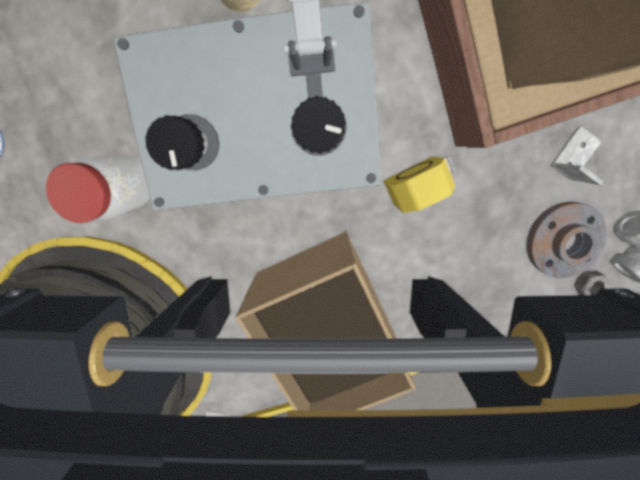

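The filler cap's mark at (333,129) points about 70° anticlockwise of its closed direction, which fits 1.2 rad. The breather's mark is unchanged, the cover is back, and the robot is clear.

```bash
python3 -c "
from plant import *
print(finish_job())"
```

```text
the job is handed in; nothing more can be done
None
```

The job is handed in: the cover is flipped right over and stays back by itself, the filler cap is unscrewed anticlockwise to its stop (about 1.2 rad), and the breather cap was not touched; no verdict came back.

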